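# Swap the egg pan and the moka pot between the rings of a portable hob

### The arm

A 6-joint arm with a two-finger parallel gripper is mounted at the origin on a cart in front of the work surface, level with it; the furniture and walls round the work are solid. World frame = base frame: x ahead of the robot, y to its left, z up, the work surface at z = 0. Lengths are in mm, angles in rad, forces in N, time in s.
With the tool pointing down it reaches from about 275 to 825 mm from the base axis. Payload 4.9 kg.
Tool frame: the origin (TCP) lies between the finger pads; the fingertips stand 17 mm ahead of it and the grasp point (between the pads) lies 2 mm behind it; z points along the fingers, y is the line along which they close (so a half turn about z gives the same grasp; the last joint's range is limited). The gripper opens to 85 mm and grips with 20 to 120 N. Pads are 22 mm wide; open, the fingers measure 114 mm over their backs; the gripper's body (76 mm by 85 mm) begins 54 mm behind the grasp point. The pads swing forward as they close: fully open they stand 13 mm farther back than shut.
Start: joints at [1.106, 0.326, -0.193, 1.052, 0, 1.437], TCP at [178.635, 520.2, 248.281] pointing down, gripper open.
Joint ranges: [-2.65, 2.65], [-0.97, 1.79], [-1.3, 1.35], [-1.93, 2.1], [-1.47, 1.37], [-3.14, 3.14]. Speed limits (rad/s): [2.57, 2.57, 3.14, 3.14, 3.14, 3.14].

### API

Orientations are given as [roll, pitch, yaw] about the fixed x, y, z axes, in that order (R = Rz(yaw) Ry(pitch) Rx(roll)).
In Python, from bench import move_ptp, movel, move_j, grip, dwell, solve_ik, capture, camera_model, IKError, sign_off, spot_in, regions_of, place_of, read_t, read_qpos, read_joint_velocities, read_effort, read_tcp_pos, read_orientation, read_contact_force, read_wrist_torque, read_opening, read_gripper_force gives the robot as it stands. Calls block until the motion is done:
- move_ptp(position, orientation): joint-space move of the TCP to a pose.
- movel(position, rot=None, max_speed=150, threshold=None): straight line of the TCP; rot=None keeps the orientation; max_speed is the mean speed in mm/s. With threshold (N) it stops when the force on the tool has changed by that much, and returns True; else False.
- move_j(angles): joint-space move.
- grip(opening, effort=None): opening from 0.0 (shut) to 1.0 (fully open); effort is the grip in N (None keeps the last); returns when the fingers have stopped.
- dwell(seconds).
- solve_ik(position, orientation): joint angles nearest the present ones, or None.
- capture(name): name is "scene" or "top" or "wrist"; returns (picture, depth): 480x640x3 uint8, blue, green, red; 480x640 float32, mm along the optical axis (not along the pixel's ray), 0 where there is no reading.
- camera_model(name): a dict with "K" (3x3 intrinsics, pixels), "position" and "rotation" of the camera in the world. Camera axes: x right, y up, looking along -z (the intrinsics and any distortion apply to the point x, -y, -z); pixel columns grow to the right and rows downward; lengths in mm; the calibration is good to about 2 mm. A picture is of the moment at which its call begins: read the wrist's pose just before it. camera_model takes no time and is no camera call; for the wrist camera it gives the pose at the moment of the call.
A pose or a line that the arm cannot do raises IKError and nothing moves.
- sign_off(): hands the job in; it is judged then, once.
Trained networks look in the newest picture that a camera, given by its name, has taken for a name from the list of things; names that differ only in an ending like _2 or _b are one class to them, and where a whole thing is asked for, a point or a joint stands for the part that bears it (a point fixed in the world has none). Each returns a list of dicts, best first, with "score" (0 to 1); they miss things now and then, are a little off and sometimes report something else, mostly with a low value. They report only what shows in the picture. A call takes as long as a camera call.
- spot_in(camera, name): "point" ([x, y, z] in mm, in the coordinates of the camera as it stood for that picture, good to about 4 mm: the middle of the surface that is visible of it).
- regions_of(camera, name): "pixels" (480x640 bool, what is visible of it).
- place_of(camera, name): "point" ([x, y, z] in mm, in the coordinates of the camera as it stood for that picture, good to about 4 mm: a listed point, or the origin of a listed thing).
Readings, each from a call of its own:
- read_t(): time.
- read_qpos(): joint angles.
- read_joint_velocities(): joint speeds.
- read_effort(): joint torques, N m.
- read_tcp_pos(): TCP position.
- read_orientation(): TCP orientation.
- read_contact_force(): force on the tool from outside, world axes, zero at the start.
- read_wrist_torque(): the same for the moment, N m.
- read_opening(): opening from 0.0 (shut) to 1.0 (fully open).
- read_gripper_force(): force on a finger pad.
Only numpy, scipy, OpenCV 4.12 (cv2) and the standard library are available. Lean on these libraries where they do the work, as an engineer would, in place of code of your own. Each camera call takes 0.05 s, during which the arm holds its last target. There are 200 camera calls.

### The job

The blue pan for the eggs and the moka pot stand on each other's rings of the glass hob. Shut the moka pot's lid and swap the two by sliding them over the glass, never lifting or tipping either, until the whole foot of the blue pan stands inside the big left ring and the whole foot of the moka pot inside the small right ring. Do not disturb the black cup, the salt shaker or the pepper mill.

Things in the scene. Friction and masses are not known exactly. Their poses are not given: they have to be found in the camera images.
- hob: fixed black glass hob on the worktop, 370 (x) by 420 (y) mm; origin under its centre on the worktop, flat glass 56 mm above it; x points away from the robot, y left. Touch controls are flush in the front 45 mm. Behind it at the right a ladle hangs on the wall, its bowl at world x 0.66 to 0.74, y -0.22 to -0.12, z 0.20 to 0.30: keep hand and wrist clear
- big_zone (a point): centre of the big printed ring (diameter 180 mm) on the left half of the glass, 10 mm in front of and 110 mm left of the hob's centre; the blue pan belongs here
- small_zone (a point): centre of the small printed ring (diameter 145 mm) on the right half of the glass, 10 mm in front of and 110 mm right of the hob's centre; the moka pot belongs here
- moka: grey aluminium moka pot, about 0.55 kg, rim 147 and knob 174 mm high. Its axis stands 18 mm along +y of the origin (see moka_base). Boiler 98 mm wide at the foot, 72 mm wide 64 mm up; top half 96 mm wide. Black handle to -y: 18 mm wide, 66 to 143 mm up, reaching 95 mm from the axis. Starts on the big ring, lid open
- moka_base (a point): centre of the moka pot's round foot, on its axis and its underside; the foot is 98 mm across
- moka_lid (a joint): the moka pot's lid, rad: 0 shut, about 1.5 upright, 1.75 fully open. Hinge line 147 mm above the foot, 47 mm from the pot's axis on the handle's side; the lid is a disc 97 mm across, 12 mm thick, with a 17 mm knob. A little friction holds it near upright; tipped more than 20 degrees towards the pot it falls shut
- pan: low blue enamelled two-handled pan, empty and open, about 0.6 kg; origin at the centre of its underside. Diameter 140 mm, foot 120 mm, 58 mm high (it passes under the moka pot's handle), inside 132 mm wide, wall 3.5 mm, floor 5 mm. Two small loop grips along its +y and -y reach 88 mm from the centre, 45 mm up. Starts on the small ring
- cup: black enamel cup, 75 mm across, 96 mm high, origin under its centre, at a rear corner of the glass (left or right); it must stay there
- salt: grey glass salt shaker, 44 mm across, 90 mm high, origin under its centre, at the other rear corner of the glass; it must stay there
- pepper: dark wooden pepper mill, 58 mm across, 170 mm high, origin under its centre, on the worktop behind the hob; it must stay there

How it is judged:
By the outcome, as a careful person would: the job done as asked, in the order asked, and still so for the second after the job is handed in, with the robot touching nothing.
It also fails if it takes over 72 s, if anything falls off the work surface, if the arm or the gripper's body presses on something with over 40 N, if the wrist force passes 120 N, or if a joint passes its speed limit or range.

## Working session

There is one attempt and no reset: what is moved stays moved. The work goes in short steps, each a Python script; the robot and the scene stay as the last script left them, time stands still between calls to the robot, and variables do not carry over. Pictures are saved under pics/ and viewed, at most 10 in all, crops included, and the job is handed in when it is done.

```bash
ls; mkdir -p pics
cat > h.py <<'E'
from bench import *
import numpy as np, cv2
def w(cam,p):
    m=camera_model(cam); return np.array(m["rotation"])@np.array(p)+np.array(m["position"])
def see(cam,names,f=place_of):
    for n in names:
        for d in f(cam,n)[:2]: print(cam,f.__name__,n,w(cam,d["point"]).round(1),round(d["score"],2))
def cloud(cam,depth,mask=None):
    m=camera_model(cam);K=np.array(m["K"])
    v,u=np.nonzero((depth>0)&(mask if mask is not None else True))
    z=depth[v,u]; x=(u-K[0,2])/K[0,0]*z; y=(v-K[1,2])/K[1,1]*z
    return (np.stack([x,-y,-z],1)@np.array(m["rotation"]).T+np.array(m["position"])),u,v
E
python3 - <<'E'
from h import *
print(read_t(),read_orientation(),read_tcp_pos())
for c in("scene","top"):
    p,d=capture(c); cv2.imwrite(f"pics/{c}0.png",p)
    m=camera_model(c); print(m)
    see(c,["hob","big_zone","small_zone","moka","moka_base","pan","cup","salt","pepper"])
    see(c,["moka_lid"],spot_in)
E
```

```text
bench.py
pics
0.0 [-3.13989836e+00 -2.26800075e-04  2.81078869e+00] [178.38054285 519.68671083 247.50402283]
{'K': array([[573.92145365,   0.        , 321.64244604],
       [  0.        , 573.92145365, 241.83067018],
       [  0.        ,   0.        ,   1.        ]]), 'position': array([-76.76478235, 258.74506211, 730.91599149]), 'rotation': array([ 0.90679077, -0.0094611 , -2.05821602])}
scene call hob [1951.9 2287.4 2759.6] 0.78
scene call moka [1749.8 2085.3 2557.5] 0.88
scene call pan [2079.4 2414.9 2887.1] 0.6
scene call cup [2253.  2588.5 3060.7] 0.86
scene call salt [1820.1 2155.6 2627.8] 0.67
scene call pepper [2165.2 2500.7 2972.9] 0.98
scene call pepper [1751.3 2086.8 2559. ] 0.75
scene call moka_lid [1489.7 1825.2 2297.4] 0.71
{'K': array([[537.09992224,   0.        , 315.86436963],
       [  0.        , 537.09992224, 238.73574803],
       [  0.        ,   0.        ,   1.        ]]), 'position': array([  52.75368164, -118.70737947,  808.53470572]), 'rotation': array([ 0.67079297,  0.008104  , -1.56253032])}
top call hob [1431.1 1259.6 2186.9] 0.64
top call moka [1305.6 1134.2 2061.4] 0.65
top call moka_base [1588.6 1417.1 2344.4] 0.66
top call pan [1446.4 1274.9 2202.2] 0.7
top call cup [1583.9 1412.4 2339.7] 0.9
top call salt [1416.3 1244.9 2172.1] 0.71
top call salt [1443.1 1271.7 2198.9] 0.64
top call pepper [1683.8 1512.3 2439.6] 0.82
top call moka_lid [1043.1  871.6 1798.9] 0.93
```

```bash
python3 - <<'E'
s=open('h.py').read()
s=s.replace('np.array(m["rotation"])@','Rm(m)@').replace('np.array(m["rotation"]).T','Rm(m).T')
s=s.replace('import numpy as np, cv2','import numpy as np, cv2\nfrom scipy.spatial.transform import Rotation as Ro\ndef Rm(m):\n    return Ro.from_euler("xyz",m["rotation"]).as_matrix()').replace('f.__name__,','')
open('h.py','w').write(s)
E
python3 - <<'E'
from h import *
for c in("scene","top"):
    p,d=capture(c); np.savez(f"{c}0.npz",p=p,d=d)
    see(c,["hob","big_zone","small_zone","moka","moka_base","pan","cup","salt","pepper"])
    see(c,["moka_lid","pan","cup","salt","pepper"],spot_in)
    P,u,v=cloud(c,d)
    g=P[(abs(P[:,2]-56)<8)&(P[:,0]>250)&(P[:,0]<900)]
    print("glass z",np.median(g[:,2]),len(g),np.percentile(g,[1,99],axis=0).round(0))
E
```

```text
scene hob [ 455.6 -109.8   -2.4] 0.56
scene moka [446.7 -27.7  56.1] 0.61
scene pan [ 459.6 -233.5   56.7] 0.65
scene cup [ 584.9 -257.4   60.4] 0.68
scene cup [608.4  32.8  58.6] 0.55
scene salt [606.7  30.3  59. ] 0.82
scene salt [733.9 -69.9   3.9] 0.31
scene pepper [730.7 -69.8   4.1] 0.87
scene moka_lid [413.  -47.5 266.1] 0.64
scene pan [ 467.5 -243.6   82.5] 0.92
scene cup [ 579.  -249.1  127.8] 0.56
scene cup [361.5 -68.3  60.8] 0.18
scene salt [595.1  35.1 108.9] 0.59
scene pepper [711.5 -60.1  87.6] 0.6
glass z 56.33316766303835 40211 [[ 266. -618.   49.]
 [ 843.  324.   63.]]
top hob [ 454.5 -116.2    2.8] 0.85
top small_zone [ 458.5 -236.1   58.1] 0.31
top moka [445.2 -27.6  53.9] 0.56
top pan [ 457.4 -235.8   59.2] 0.8
top cup [ 583.  -260.6   55.6] 0.87
top cup [729.8 -70.3  -3. ] 0.6
top salt [600.7  31.2  55.7] 0.58
top pepper [733.8 -70.1  -2.2] 0.81
top moka_lid [423.5 -52.6 264.3] 0.64
top moka_lid [ 577.9 -257.   116.2] 0.45
top pan [ 468.5 -238.    72.2] 0.8
top cup [ 577.9 -258.3  118.9] 0.97
top salt [593.   27.6 116.4] 0.93
top salt [423.  -54.8 262. ] 0.65
top pepper [717.  -72.4  88.6] 0.89
glass z 56.09685766672101 51143 [[ 265. -468.   49.]
 [ 841.  339.   63.]]
```

View pics/scene0.png

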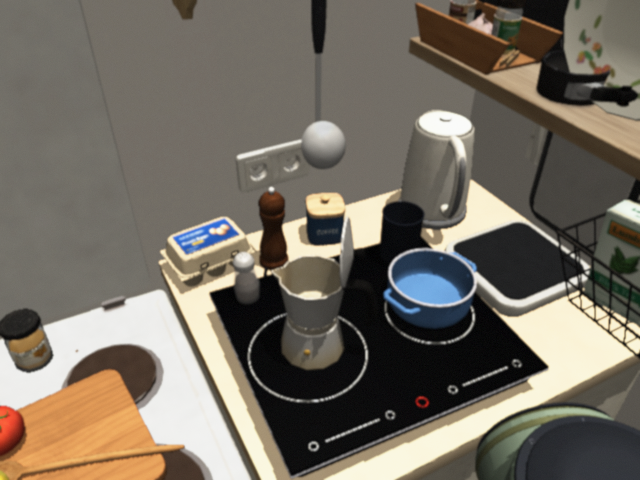

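View pics/top0.png

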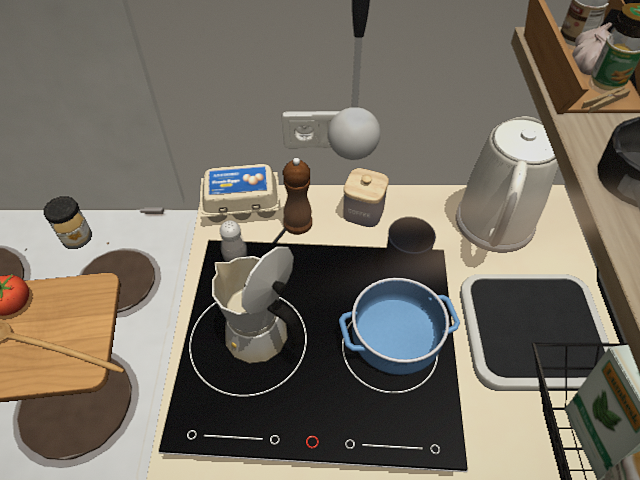

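The scene view has the open moka at about (312,310), with its upright lid at (347,255). The pan is at (432,285), the salt at (245,278), the cup at (402,228) and the pepper at (272,230). In the top view the moka foot is near (255,345), the lid at (270,280) and the pan at (400,322). Next I'll measure the hob yaw and the headings of the moka and the pan.

```bash
cat > m.py <<'E'
from h import *
ims=[]
for c in("scene","top"):
    p,d=capture(c)
    for n in("moka","moka_lid","pan"):
        r=regions_of(c,n)
        if not r: print(c,n,"none");continue
        mask=r[0]["pixels"]; P,u,v=cloud(c,d,mask)
        print(c,n,round(r[0]["score"],2),len(P),np.percentile(P,[2,50,98],axis=0).round(0).tolist())
        if n=="moka_lid":
            Q=P[(P[:,2]>215)]
            if len(Q)>50:
                q=Q.mean(0); s=np.linalg.svd(Q-q,full_matrices=False); print(" plane normal",s[2][2].round(3),"mean",q.round(1),s[1].round(0))
        if n=="pan":
            Q=P[(P[:,2]>104)]; (x,y),_=cv2.minEnclosingCircle(Q[:,:2].astype(np.float32)); print(" rim circ",x,y,_)
            Q=P[(P[:,2]>85)&(P[:,2]<112)]; r_=np.hypot(Q[:,0]-458,Q[:,1]+235); L=Q[r_>77]; L=L[np.hypot(L[:,0]-458,L[:,1]+235)<92]
            for s in(1,-1):
                l=L[(L[:,1]+235)*s>0]; print(" grip",s,len(l),l.mean(0).round(1) if len(l) else "")
    P,u,v=cloud(c,d)
    g=p[v,u].max(1)
    # dark things near moka, handle
    k=(np.hypot(P[:,0]-446,P[:,1]+10)<125)&(P[:,2]>120)&(P[:,2]<203)&(g<70)
    k&=(P[:,1]>-140)
    print(" handle",k.sum(),np.percentile(P[k],[5,50,95],axis=0).round(0).tolist() if k.sum() else "")
    # glass outline
    k=(abs(P[:,2]-56)<6)&(g<60)&(P[:,0]>240)&(P[:,0]<680)&(P[:,1]>-350)&(P[:,1]<130)
    print(" hob rect",cv2.minAreaRect(P[k][:,:2].astype(np.float32)))
    B=P[(P[:,2]>120)&(P[:,1]<-300)&(P[:,1]>-650)&(P[:,0]<720)]
    for y in range(-650,-300,50):
        b=B[(B[:,1]>=y)&(B[:,1]<y+50)]
        if len(b)>20: print("  obst y",y,len(b),"x",np.percentile(b[:,0],[1,99]).round(),"z",np.percentile(b[:,2],[1,99]).round())
    y0,y1,x0,x1=(210,370,240,400) if c=="scene" else (230,390,180,340)
    ims.append(cv2.resize(p[y0:y1,x0:x1],(400,400),interpolation=cv2.INTER_CUBIC))
o=np.hstack(ims); cv2.imwrite("pics/crop1.png",cv2.convertScaleAbs(o,alpha=1.6,beta=15))
E
python3 m.py
```

```text
scene moka 0.58 7912 [[399.0, -86.0, 56.0], [430.0, -19.0, 160.0], [503.0, 29.0, 282.0]]
scene moka_lid 0.65 843 [[395.0, -220.0, 2.0], [415.0, -45.0, 262.0], [715.0, -24.0, 296.0]]
 plane normal [ 0.749  0.616 -0.242] mean [414.8 -45.1 265. ] [596. 437. 127.]
scene pan 0.92 5849 [[389.0, -307.0, 60.0], [466.0, -243.0, 84.0], [524.0, -153.0, 115.0]]
 rim circ 456.7961120605469 -233.4444580078125 89.57638549804688
 grip 1 223 [ 436.3 -153.7  103.5]
 grip -1 102 [ 468.9 -315.2  104.4]
 handle 1341 [[399.0, -83.0, 134.0], [417.0, -42.0, 175.0], [457.0, 27.0, 198.0]]
 hob rect ((452.2358093261719, -112.90617370605469), (419.1091003417969, 369.29876708984375), 86.8986587524414)
  obst y -650 1547 x [616. 719.] z [121. 219.]
  obst y -600 6185 x [384. 668.] z [122. 460.]
  obst y -550 6896 x [404. 677.] z [360. 501.]
  obst y -500 9318 x [257. 706.] z [125. 459.]
  obst y -450 13011 x [256. 716.] z [125. 423.]
  obst y -400 1344 x [214. 719.] z [122. 224.]
top moka 0.64 7340 [[397.0, -84.0, 64.0], [424.0, -32.0, 181.0], [500.0, 27.0, 291.0]]
top moka_lid 0.85 2258 [[394.0, -77.0, 205.0], [420.0, -51.0, 261.0], [463.0, -24.0, 295.0]]
 plane normal [-0.625 -0.77   0.124] mean [422.8 -51.1 262.4] [1085.  914.  224.]
top pan 0.89 7910 [[388.0, -311.0, 59.0], [467.0, -237.0, 67.0], [523.0, -155.0, 115.0]]
 rim circ 456.4728698730469 -232.9199676513672 88.80025482177734
 grip 1 264 [ 435.8 -155.   103.8]
 grip -1 208 [ 472.3 -313.2  104. ]
 handle 795 [[397.0, -89.0, 134.0], [409.0, -75.0, 190.0], [433.0, -41.0, 199.0]]
 hob rect ((453.0200500488281, -113.7635498046875), (418.2944641113281, 369.8740234375), 86.93091583251953)
  obst y -550 1337 x [605. 699.] z [129. 439.]
  obst y -500 13961 x [224. 709.] z [124. 474.]
  obst y -450 18052 x [283. 715.] z [126. 423.]
  obst y -400 1326 x [207. 719.] z [123. 224.]
```

View pics/crop1.png

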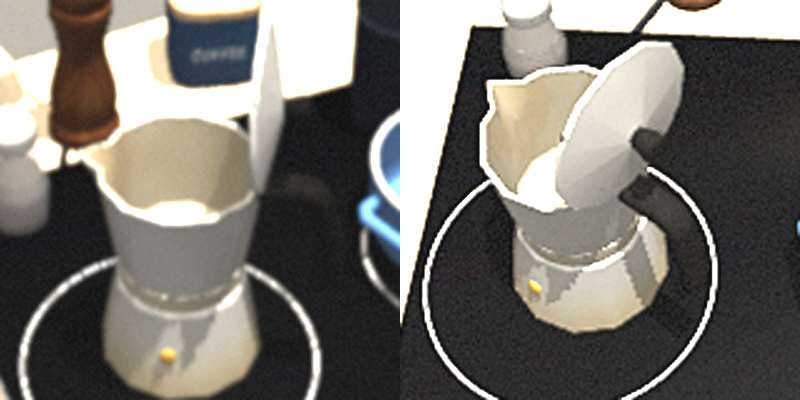

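The top crop shows the handle pointing down-right at (690,230), towards the robot and to its right. The lid stands upright at (620,125) and its knob is at (645,145). I'll refine the axis and pre-check the IK poses before moving.

```bash
cat > f.py <<'E'
from h import *
from scipy.optimize import least_squares
def circ(Q,r,g):
    s=least_squares(lambda a:np.hypot(Q[:,0]-a[0],Q[:,1]-a[1])-r,g,loss="soft_l1",f_scale=2); return s.x.round(1)
def moka_fit(cam,d,g):
    P,u,v=cloud(cam,d); P=P[np.hypot(P[:,0]-g[0],P[:,1]-g[1])<70]
    for z0,z1,r in((62,72,47.5),(112,122,36.5),(195,204,47)):
        Q=P[(P[:,2]>z0)&(P[:,2]<z1)]; Q=Q[np.hypot(Q[:,0]-g[0],Q[:,1]-g[1])<r+12]
        if len(Q)>20: print(cam,"moka z",z0,len(Q),circ(Q,r,g))
def pan_fit(cam,d,g):
    P,u,v=cloud(cam,d); Q=P[(P[:,2]>109)&(P[:,2]<118)]; Q=Q[abs(np.hypot(Q[:,0]-g[0],Q[:,1]-g[1])-68)<10]
    print(cam,"pan",len(Q),circ(Q,68.3,g))
E
cat >> h.py <<'E'
yo=np.array([.64,.77,0])/np.hypot(.64,.77); AX=np.array([458,-14,0.])
def ori(yaw): return [np.pi,0,np.arctan2(np.sin(yaw),np.cos(yaw))]
D=np.pi/180
E
python3 - <<'E'
from f import *
for c in("scene","top"):
    z=np.load(f"{c}0.npz"); moka_fit(c,z["d"],(458,-14)); pan_fit(c,z["d"],(457,-235))
print(read_t())
def chk(l,p,ys):
    for y in ys: 
        s=solve_ik(list(p),ori(y*D)); print(l,y,None if s is None else np.round(s,2))
H=lambda ax,z,r=78: np.array([*ax,0])-r*yo+[0,0,z]
chk("lid0",H((458,-14),289,107),(50,-130)); chk("lid1",H((458,-14),289,10),(50,-130))
for n,a in(("start",(458,-14)),("park",(330,-100)),("p2",(335,-200)),("end",(437,-223))):
    chk(n,H(a,183),(50,-130)); chk(n+"up",H(a,270),(50,-130))
for n,a in(("pan0",(457,-234)),("pan1",(475,-190)),("pan2",(475,-60)),("pan3",(449,-3))): chk(n,(a[0]+48,a[1]+48,111),(135,-45))
E
```

```text
scene moka z 62 355 [459.6 -15.8]
scene moka z 112 339 [457.6 -14.7]
scene moka z 195 688 [457.5 -15.4]
scene pan 762 [ 456.7 -233. ]
top moka z 62 285 [458.9 -14.5]
top moka z 112 267 [456.3 -15. ]
top moka z 195 514 [456.9 -17.2]
top pan 989 [ 455.9 -233.1]
3.0
lid0 50 [-0.43  0.02 -0.46  1.09  0.    1.84]
lid0 -130 [-0.43  0.02 -0.46  1.09  0.   -1.3 ]
lid1 50 [-0.21  0.12 -0.36  1.1   0.    2.06]
lid1 -130 [-0.21  0.12 -0.36  1.1   0.   -1.08]
start 50 [-0.36  0.14 -0.62  0.81  0.    1.91]
start -130 [-0.36  0.14 -0.62  0.81  0.   -1.23]
startup 50 [-0.36  0.06 -0.47  1.04  0.    1.91]
startup -130 [-0.36  0.06 -0.47  1.04  0.   -1.23]
park 50 [-0.75 -0.04 -0.81  0.8   0.    1.52]
park -130 [-0.75 -0.04 -0.81  0.8   0.   -1.62]
parkup 50 [-0.75 -0.13 -0.65  1.05  0.    1.52]
parkup -130 [-0.75 -0.13 -0.65  1.05  0.   -1.62]
p2 50 [-0.93  0.09 -0.68  0.8   0.    1.34]
p2 -130 [-0.93  0.09 -0.68  0.8   0.   -1.8 ]
p2up 50 [-0.93  0.   -0.53  1.04  0.    1.34]
p2up -130 [-0.93  0.   -0.53  1.04  0.   -1.8 ]
end 50 [-0.79  0.26 -0.47  0.84  0.    1.48]
end -130 [-0.79  0.26 -0.47  0.84  0.   -1.66]
endup 50 [-0.79  0.18 -0.33  1.06  0.    1.48]
endup -130 [-0.79  0.18 -0.33  1.06  0.   -1.66]
pan0 135 [-0.49  0.44 -0.41  0.72  0.    0.3 ]
pan0 -45 [-0.49  0.44 -0.41  0.72  0.   -2.85]
pan1 135 [-0.4   0.44 -0.4   0.73  0.    0.38]
pan1 -45 [-0.4   0.44 -0.4   0.73  0.   -2.76]
pan2 135 [-0.16  0.41 -0.45  0.71  0.    0.62]
pan2 -45 [-0.16  0.41 -0.45  0.71  0.   -2.52]
pan3 135 [-0.06  0.38 -0.51  0.68  0.    0.73]
pan3 -45 [-0.06  0.38 -0.51  0.68  0.   -2.41]
```

```bash
sed -i 's/AX=.*/AX=np.array([457.5,-15.4,0.])/' h.py
python3 - <<'E'
from f import *
o=ori(50*D)
P=lambda r,z: list(AX-r*yo+[0,0,z])
move_ptp([330,-130,380],o); grip(0,40)
movel(P(110,289),o,250)
print(read_tcp_pos(),read_contact_force())
print("stop",movel(P(8,289),o,120,threshold=20),read_tcp_pos().round(1),read_contact_force().round(1))
dwell(.4)
movel(P(100,300),o,250)
p,d=capture("top"); cv2.imwrite("pics/top1.png",p[200:420,140:500])
moka_fit("top",d,tuple(AX[:2])); print(read_t())
Q,u,v=cloud("top",d); k=np.hypot(Q[:,0]-AX[0],Q[:,1]-AX[1])<50; print("top z",np.percentile(Q[k][:,2],[50,90,99]))
E
```

```text
[ 386.97504155 -100.02545553  289.41886964] [-0.28059351 -0.67543802 -0.0793402 ]
stop False [452.  -21.9 289.1] [-1.3 -0.3 -0.3]
top moka z 62 283 [458.8 -14.5]
top moka z 112 270 [456.3 -14.8]
top moka z 195 382 [458.2 -16.2]
8.75
top z [189.72428128 210.46503037 227.90470923]
```

View pics/top1.png

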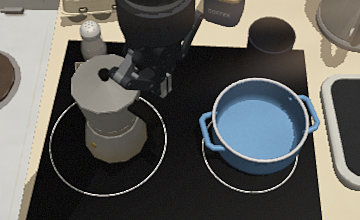

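The lid is shut (pot at about (105,90) in the crop) and the pot hasn't moved. Next I'll grasp the handle and slide the moka to the front parking spot.

Run:
```python
from f import *
o=ori(50*D)
P=lambda r,z: AX-r*yo+[0,0,z]
grip(.6); movel(list(P(79,270)),o,200)
print("touch",movel(list(P(79,183)),o,120,threshold=12))
grip(0,40); print("open",read_opening(),"gf",read_gripper_force(),read_contact_force().round(1),read_wrist_torque().round(2))
p0=read_tcp_pos()
d=np.array([330,-100,0])-AX
movel(list(p0+d),o,80)
print(read_contact_force().round(1),read_wrist_torque().round(2),read_tcp_pos().round(1),p0.round(1))
grip(.6); p=read_tcp_pos(); movel([p[0],p[1],275],o,200)
print(read_t())
move_ptp([456+48-20,-233+48+20,260],ori(135*D))
for c in("top","scene"):
    im,dd=capture(c); cv2.imwrite(f"pics/{c}2.png",im); moka_fit(c,dd,(330,-100)); pan_fit(c,dd,(456,-233))
print(read_t())
```

```text
touch False
open 0.19957602886066264 gf 39.59067258059335 [-1.6 -0.3  5.8] [0.03 0.26 0.07]
[ 0.2  1.6 -0.2] [ 0.18 -0.08  0.  ] [ 279.7 -160.8  183.6] [407.4 -76.4 183.7]
13.9833
top moka z 62 274 [331.3 -99.5]
top moka z 112 271 [328.8 -99.3]
top moka z 195 487 [ 330.5 -100.7]
top pan 983 [ 455.9 -233.1]
scene moka z 62 266 [ 332.1 -100.3]
scene moka z 112 294 [329.9 -99.6]
scene moka z 195 344 [ 330.1 -103. ]
scene pan 475 [ 456.6 -233.2]
15.1917
```

View pics/scene2.png

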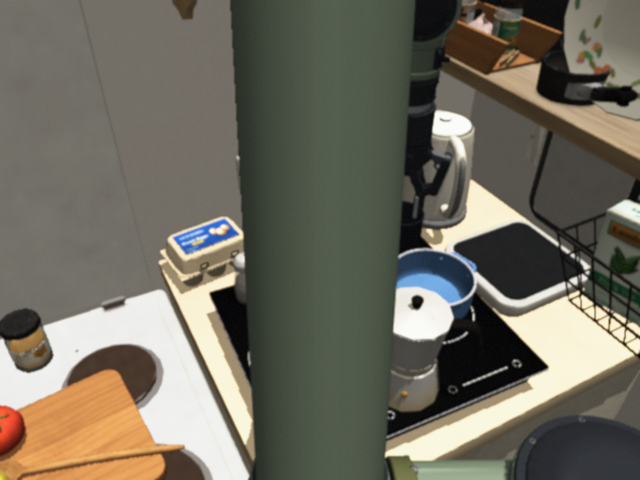

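The moka is parked upright at (415,350) in the scene view, and the pan is undisturbed at (435,275). Now I'll grip the pan wall at its rear-left and slide it to the big ring.

Run:
```python
from f import *
o=ori(135*D)
C=np.array([456.3,-233.1]); W=C+68.3*np.array([.7071,.7071])
grip(.4); movel([*W,200],o,200)
print("touch",movel([*W,107],o,100,threshold=12))
grip(0,40); print("open",read_opening(),"gf",read_gripper_force(),read_contact_force().round(1),read_wrist_torque().round(2))
p0=read_tcp_pos(); print(p0.round(1))
for t in((474,-190),(474,-70),(448.8,-2.9)):
    movel([p0[0]+t[0]-C[0],p0[1]+t[1]-C[1],p0[2]],o,80)
    print(read_contact_force().round(1),read_wrist_torque().round(2))
grip(.35); p=read_tcp_pos(); movel([p[0],p[1],200],o,200)
print(read_t())
move_ptp([*(np.array([330.5,-100.3])-79*yo[:2]),275],ori(50*D))
for c in("top","scene"):
    im,dd=capture(c); cv2.imwrite(f"pics/{c}3.png",im); moka_fit(c,dd,(330,-100)); pan_fit(c,dd,(449,-3))
    see(c,["pan","cup","salt","pepper"])
print(read_t())
```

```text
touch False
open 0.02546285518088048 gf 39.594082832336426 [-3.7  1.1  5.6] [0.08 0.54 0.04]
[ 504.4 -184.8  107.6]
[-0.1  0.5  0.1] [ 0.2  -0.16  0.09]
[-1.4 -2.2  1.1] [-0.48 -0.04  0.17]
[-0.2  1.   2. ] [0.16 0.04 0.18]
21.8833
top moka z 62 274 [331.3 -99.5]
top moka z 112 248 [328.9 -99.1]
top moka z 195 247 [331.6 -98.4]
top pan 942 [450.5  -4. ]
top pan [451.3  -4.9  56.6] 0.95
top salt [606.4  29.6  55.8] 0.68
top pepper [ 7.346e+02 -7.270e+01  5.000e-01] 0.62
scene moka z 62 261 [ 332.  -100.4]
scene moka z 112 254 [329.9 -99.8]
scene moka z 195 321 [ 330.1 -103.8]
scene pan 0 [449.  -3.]
scene cup [ 587.8 -257.    56.8] 0.84
23.5583
```

View pics/top3.png

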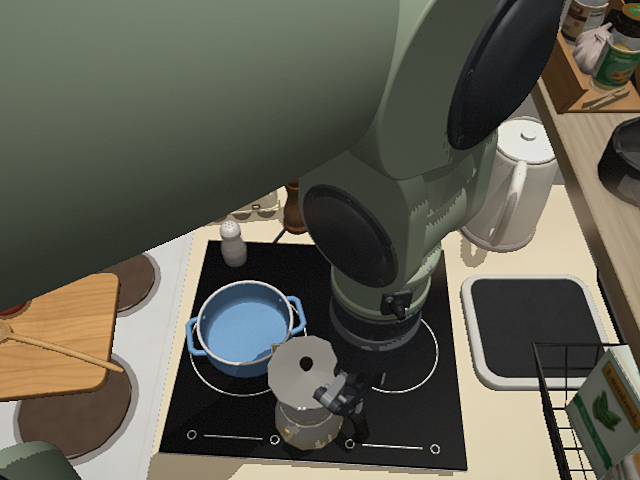

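The pan now stands on the big ring at (247,325), and the moka is still parked at (305,395). Now I'll take the moka to the small ring.

Run:
```python
from f import *
o=ori(50*D)
C=np.array([330.5,-100.3]); G=C-79*yo[:2]
grip(.6); print("touch",movel([*G,183],o,120,threshold=12))
grip(0,40); print("open",read_opening(),read_contact_force().round(1),read_wrist_torque().round(2))
p0=read_tcp_pos()
for t in((340,-200),(436.9,-222.6)):
    movel([p0[0]+t[0]-C[0],p0[1]+t[1]-C[1],p0[2]],o,80)
    print(read_contact_force().round(1),read_wrist_torque().round(2))
grip(.6); p=read_tcp_pos(); movel([p[0],p[1],280],o,200)
move_j([1.106,0.1,-0.3,1.052,0,1.437])
for c in("top","scene"):
    im,dd=capture(c); cv2.imwrite(f"pics/{c}4.png",im); moka_fit(c,dd,(437,-223)); pan_fit(c,dd,(449,-3))
    see(c,["moka_base","pan","cup","salt","pepper"])
    g=im.max(2)<60
    P,u,v=cloud(c,dd); k=(abs(P[:,2]-56)<6)&(im[v,u].max(1)<60)&(P[:,0]>240)&(P[:,0]<680)&(P[:,1]>-350)&(P[:,1]<130)
    print(cv2.minAreaRect(P[k][:,:2].astype(np.float32)))
print(read_t(),read_contact_force())
```

```text
touch False
open 0.20232099426605982 [-1.9 -0.4  6. ] [0.14 0.35 0.09]
[ 0.7  1.6 -2.7] [0.19 0.01 0.05]
[-4.4  2.   4.2] [0.5  1.32 0.27]
top moka z 62 283 [ 436.  -220.6]
top moka z 112 285 [ 433.7 -220.1]
top moka z 195 426 [ 435.1 -221.7]
top pan 988 [450.5  -4.1]
top cup [ 583.1 -259.4   53.5] 0.59
top salt [601.4  29.6  58.1] 0.78
top pepper [732.6 -69.8  -4.7] 0.56
((453.60821533203125, -113.49087524414062), (418.22625732421875, 371.0804748535156), 86.96930694580078)
scene moka z 62 316 [ 436.7 -221.8]
scene moka z 112 298 [ 434.9 -220. ]
scene moka z 195 391 [ 436.3 -222. ]
scene pan 966 [451.3  -3.7]
scene pan [456.   -2.3  61. ] 0.85
scene cup [ 587.2 -261.2   54.5] 0.86
scene salt [608.3  30.3  59.6] 0.8
scene pepper [731.4 -74.6   5.6] 0.84
scene pepper [ 423.7 -231.3   56.4] 0.16
((452.9281005859375, -113.75540161132812), (421.354248046875, 369.7890625), 86.7784652709961)
32.4583 [-0.20979825 -0.17863828 -0.41704288]
```

View pics/top4.png

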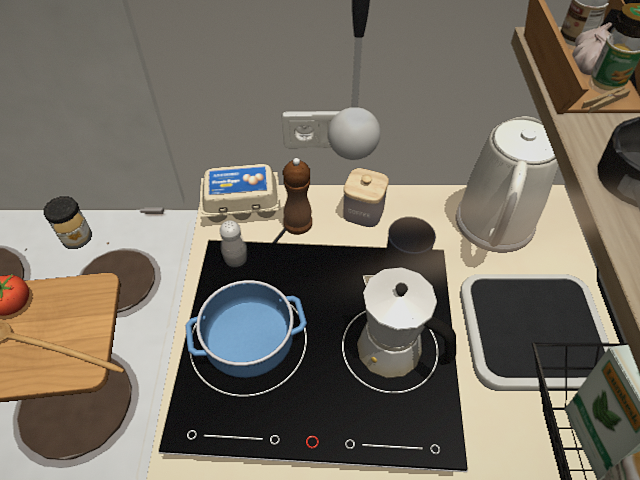

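View pics/scene4.png

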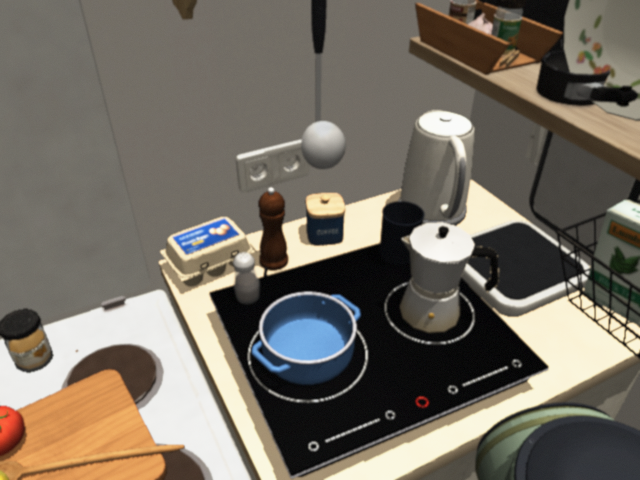

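The top view shows the pan at (247,325) on the big ring. The moka, lid shut, is at (390,345) inside the small ring. The cup, salt and pepper haven't moved, so I'm handing it in.

```bash
python3 -c "
from h import *
print(sign_off(),read_t())"
```

```text
the job is handed in; nothing more can be done
the job is handed in; nothing more can be done
```

Job handed in at about 32 s: the moka's lid is shut, the blue pan is inside the big left ring and the moka inside the small right ring, each within a few mm of centre, and the cup, salt and pepper were not disturbed.

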